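# Heft the three tins and hold up the full one

## Robot

A 6-joint arm with a two-finger parallel gripper is mounted at the origin on a cart in front of the work surface, level with it; the furniture and walls round the work are solid. World frame = base frame: x ahead of the robot, y to its left, z up, the work surface at z = 0. Lengths are in m, angles in rad, forces in N, time in s.
With the tool pointing down it reaches from about 0.375 to 0.9 m from the base axis. Payload 3.1 kg.
Tool frame: the origin (TCP) lies midway between the tips of the shut fingers; the grasp point (between the pads) lies 19 mm behind it; z points along the fingers, y is the line along which they close (so a half turn about z gives the same grasp; the last joint's range is limited). The gripper opens to 87 mm and grips with 3 to 60 N. Pads are 19 mm wide; open, the fingers measure 117 mm over their backs; the gripper's body (75 mm by 190 mm) begins 51 mm behind the grasp point.
Start: joints at [1.054, 0.527, 1.433, -0, 1.181, -0.178], TCP at [0.207, 0.59, 0.223] pointing down, gripper open.
Joint ranges: [-3.08, 3.08], [-0.75, 2.2], [0.22, 2.44], [-1.43, 4.57], [0, 2.65], [-2.85, 2.85]. Speed limits (rad/s): [2.79, 2.79, 3.14, 3.14, 3.14, 3.14].

## Interface

Orientations are given as a unit quaternion [x, y, z, w].
In Python, from rig import get_obs, cams, job gives the robot as it stands.
- The arm moves only by the tool servo_tool, never from a script. Its argument "moves" is text: rows parted by semicolons, each of 5 numbers parted by spaces: the shift along the tool's x, y, z in m, then the turn about the tool's z in degrees, then the finger opening in m, from 0 to 0.087. In form: dx dy dz spin claw; .... A call has 1 to 10 rows; each row is the pose to reach, as a shift and turn from the pose commanded when the call began, along the tool's axes at that moment; what a row does not reach only later rows make up. A row lasts 1/12 s, in which the tool goes at most 41.7 mm and 7.16 degrees, less where a joint would pass 70% of its speed; a pose out of reach is approached as far as the arm can. A call with a gripper value outside its range is refused whole. The fingers move at their own pace and stop on an object; "grip_force" is the grip in N (left out, the last holds). Time passes only in rows, so rows that repeat a pose let the fingers close. It gives the time, the measured TCP pose, the force, the opening and the grip force at its end, in the units of the state.
- get_obs(): the state, without advancing time (a new reading comes with each control period).
- cams.camera(name): name is "scene" or "side" or "wrist"; returns the picture (480x640x3 uint8, blue, green, red); there is no depth.
- cams.camera_model(name): a dict with "fx", "fy", "cx", "cy" (pixels), "dist" ([k1, k2, p1, p2, k3] as OpenCV has them; the pictures are not rectified), "R" (3x3) and "t" (3): a world point X has camera coordinates R X + t. Camera axes: x right, y down, z forward; pixel columns grow to the right and rows downward; lengths in m; the calibration is good to about 2 mm. A picture is of the moment at which its call begins: read the wrist's pose just before it. camera_model takes no time and is no camera call; for the wrist camera it gives the pose at the moment of the call.
- job.hand_in(): hands the job in; it is judged then, once.
The state is a dict: "time": time; "q": joint angles; "joint_velocities": joint speeds; "joint_torque": joint torques, N m; "position": TCP position; "tool_rot": TCP orientation; "ft_force": force on the tool from outside, world axes, zero at the start; "moment": the same for the moment, N m; "grip_width": finger opening in m; "grip_force": force on a finger pad.
Only numpy, scipy, OpenCV 4.12 (cv2) and the standard library are available. Lean on these libraries where they do the work, as an engineer would, in place of code of your own. Each camera call takes 0.05 s, during which the arm holds its last target. There are 200 camera calls.

## Task

Only one of the three identical closed tins is still full, and you can tell it only by its weight: heft them one at a time in the order left, middle, right, lifting each a few centimetres straight up off its coaster and setting it back upright on the middle of the same coaster. Then pick up the heaviest and hold it up, upright and still, with its underside about 15 cm above the worktop, the other two standing on their coasters; the program finishes while the gripper is still holding the tin up. Leave the honey jar, salt shaker, mug, teaspoon and kitchen timer where they are.

Things in the scene. Friction and masses are not known exactly. Their poses are not given: they have to be found in the camera images.
- tin_left_center (a point): centre (half-way up) of the left one (by its start) of three identical closed round tins of bare metal with a slip lid, 56 mm in diameter, 70 mm tall, upright on a coaster at the start, z up its axis. Contents hidden, packed tight. Which tin is heaviest is drawn anew each time, whatever its place: it weighs 0.46 to 0.63 kg, the others 0.17 to 0.23 kg each
- tin_left: the same left tin; origin at the centre of its underside, z up its axis
- tin_middle_center (a point): centre (half-way up) of the middle one (by its start) of three identical closed round tins of bare metal with a slip lid, 56 mm in diameter, 70 mm tall, upright on a coaster at the start, z up its axis. Contents hidden, packed tight. Which tin is heaviest is drawn anew each time, whatever its place: it weighs 0.46 to 0.63 kg, the others 0.17 to 0.23 kg each
- tin_middle: the same middle tin; origin at the centre of its underside, z up its axis
- tin_right_center (a point): centre (half-way up) of the right one (by its start) of three identical closed round tins of bare metal with a slip lid, 56 mm in diameter, 70 mm tall, upright on a coaster at the start, z up its axis. Contents hidden, packed tight. Which tin is heaviest is drawn anew each time, whatever its place: it weighs 0.46 to 0.63 kg, the others 0.17 to 0.23 kg each
- tin_right: the same right tin; origin at the centre of its underside, z up its axis
- coaster_left_top (a point): the left one of three round cork coasters as seen by the robot (left is +y), fixed to the worktop, 90 mm in diameter, 6 mm thick; the point is the centre of its top face; a tin's underside rests on it at the start
- coaster_middle_top (a point): the middle one of three round cork coasters as seen by the robot (left is +y), fixed to the worktop, 90 mm in diameter, 6 mm thick; the point is the centre of its top face; a tin's underside rests on it at the start
- coaster_right_top (a point): the right one of three round cork coasters as seen by the robot (left is +y), fixed to the worktop, 90 mm in diameter, 6 mm thick; the point is the centre of its top face; a tin's underside rests on it at the start
- honey_jar: bystander: honey jar with a yellow lid, 71x70x86 mm, to the right of the tins; origin at the centre of its underside
- salt_shaker: bystander: glass salt shaker, 44 mm in diameter, 90 mm tall, to the left of the tins; origin at the centre of its underside
- mug: bystander: white mug with dots, 82x114x91 mm with its handle, behind the tins; origin at the centre of its underside
- teaspoon: bystander: metal teaspoon, 137x28x13 mm, lying flat at the front edge of the worktop; origin at the centre of its underside
- timer: bystander: small cream kitchen timer with a round dial, 56x62x58 mm, behind the tins; origin at the centre of its underside

How it is judged:
On the way, in this order (a step that is already met when the one before it is completed fails the run):
1. the tin of the left coaster is lifted at least 15 mm off it in the gripper, at most 90 mm to the side, while the other two tins stand on their coasters (height (world z) of tin_left_center above 0.056 m and horizontal distance between tin_left_center and coaster_left_top below 0.09 m and contact force between the fingers and tin_left above 1 N and horizontal distance between tin_middle_center and coaster_middle_top below 0.03 m and height (world z) of each of tin_middle_center, tin_right_center below 0.047 m and angle between each of tin_middle_center, tin_right_center's own z axis and vertical below 0.15 rad and horizontal distance between tin_right_center and coaster_right_top below 0.03 m), for 0.2 s.
2. the tin of the middle coaster is lifted at least 15 mm off it in the gripper, at most 90 mm to the side, while the other two tins stand on their coasters (height (world z) of tin_middle_center above 0.056 m and horizontal distance between tin_middle_center and coaster_middle_top below 0.09 m and contact force between the fingers and tin_middle above 1 N and horizontal distance between tin_left_center and coaster_left_top below 0.03 m and height (world z) of each of tin_left_center, tin_right_center below 0.047 m and angle between each of tin_left_center, tin_right_center's own z axis and vertical below 0.15 rad and horizontal distance between tin_right_center and coaster_right_top below 0.03 m), for 0.2 s.
3. the tin of the right coaster is lifted at least 15 mm off it in the gripper, at most 90 mm to the side, while the other two tins stand on their coasters (height (world z) of tin_right_center above 0.056 m and horizontal distance between tin_right_center and coaster_right_top below 0.09 m and contact force between the fingers and tin_right above 1 N and horizontal distance between tin_left_center and coaster_left_top below 0.03 m and height (world z) of each of tin_left_center, tin_middle_center below 0.047 m and angle between each of tin_left_center, tin_middle_center's own z axis and vertical below 0.15 rad and horizontal distance between tin_middle_center and coaster_middle_top below 0.03 m), for 0.2 s.
4. all three tins stand upright on their coasters again (horizontal distance between tin_left_center and coaster_left_top below 0.03 m and height (world z) of each of tin_left_center, tin_middle_center, tin_right_center below 0.047 m and angle between each of tin_left_center, tin_middle_center, tin_right_center's own z axis and vertical below 0.15 rad and horizontal distance between tin_middle_center and coaster_middle_top below 0.03 m and horizontal distance between tin_right_center and coaster_right_top below 0.03 m), for 0.1 s.
5. the heaviest tin is held up (((distance between tin_left and heavy_filling below 0.02 m and height (world z) of tin_left_center above 0.145 m and angle between tin_left_center's own z axis and vertical below 0.35 rad and linear speed of tin_left below 0.05 m/s and contact force between the fingers and tin_left above 1 N and (horizontal distance between tin_middle_center and coaster_middle_top below 0.03 m and height (world z) of tin_middle_center below 0.047 m and angle between tin_middle_center's own z axis and vertical below 0.15 rad) and linear speed of each of tin_middle, tin_right below 0.03 m/s and (horizontal distance between tin_right_center and coaster_right_top below 0.03 m and height (world z) of tin_right_center below 0.047 m and angle between tin_right_center's own z axis and vertical below 0.15 rad)) or (distance between tin_middle and heavy_filling below 0.02 m and height (world z) of tin_middle_center above 0.145 m and angle between tin_middle_center's own z axis and vertical below 0.35 rad and linear speed of tin_middle below 0.05 m/s and contact force between the fingers and tin_middle above 1 N and (horizontal distance between tin_left_center and coaster_left_top below 0.03 m and height (world z) of tin_left_center below 0.047 m and angle between tin_left_center's own z axis and vertical below 0.15 rad) and linear speed of each of tin_left, tin_right below 0.03 m/s and (horizontal distance between tin_right_center and coaster_right_top below 0.03 m and height (world z) of tin_right_center below 0.047 m and angle between tin_right_center's own z axis and vertical below 0.15 rad)) or (distance between tin_right and heavy_filling below 0.02 m and height (world z) of tin_right_center above 0.145 m and angle between tin_right_center's own z axis and vertical below 0.35 rad and linear speed of tin_right below 0.05 m/s and contact force between the fingers and tin_right above 1 N and (horizontal distance between tin_left_center and coaster_left_top below 0.03 m and height (world z) of tin_left_center below 0.047 m and angle between tin_left_center's own z axis and vertical below 0.15 rad) and linear speed of each of tin_left, tin_middle below 0.03 m/s and (horizontal distance between tin_middle_center and coaster_middle_top below 0.03 m and height (world z) of tin_middle_center below 0.047 m and angle between tin_middle_center's own z axis and vertical below 0.15 rad)))), for 0.2 s.
At the end, for the whole second after the job is handed in: The gripper holds the heaviest tin (it hides heavy_filling, unseen and not reported) still, its underside over 11 cm above the worktop, tilted under 20 degrees; each other tin stands upright at rest on its own coaster, its axis within 30 mm of the coaster's centre (((distance between tin_left and heavy_filling below 0.02 m and height (world z) of tin_left_center above 0.145 m and angle between tin_left_center's own z axis and vertical below 0.35 rad and linear speed of tin_left below 0.05 m/s and contact force between the fingers and tin_left above 1 N and (horizontal distance between tin_middle_center and coaster_middle_top below 0.03 m and height (world z) of tin_middle_center below 0.047 m and angle between tin_middle_center's own z axis and vertical below 0.15 rad) and linear speed of each of tin_middle, tin_right below 0.03 m/s and (horizontal distance between tin_right_center and coaster_right_top below 0.03 m and height (world z) of tin_right_center below 0.047 m and angle between tin_right_center's own z axis and vertical below 0.15 rad)) or (distance between tin_middle and heavy_filling below 0.02 m and height (world z) of tin_middle_center above 0.145 m and angle between tin_middle_center's own z axis and vertical below 0.35 rad and linear speed of tin_middle below 0.05 m/s and contact force between the fingers and tin_middle above 1 N and (horizontal distance between tin_left_center and coaster_left_top below 0.03 m and height (world z) of tin_left_center below 0.047 m and angle between tin_left_center's own z axis and vertical below 0.15 rad) and linear speed of each of tin_left, tin_right below 0.03 m/s and (horizontal distance between tin_right_center and coaster_right_top below 0.03 m and height (world z) of tin_right_center below 0.047 m and angle between tin_right_center's own z axis and vertical below 0.15 rad)) or (distance between tin_right and heavy_filling below 0.02 m and height (world z) of tin_right_center above 0.145 m and angle between tin_right_center's own z axis and vertical below 0.35 rad and linear speed of tin_right below 0.05 m/s and contact force between the fingers and tin_right above 1 N and (horizontal distance between tin_left_center and coaster_left_top below 0.03 m and height (world z) of tin_left_center below 0.047 m and angle between tin_left_center's own z axis and vertical below 0.15 rad) and linear speed of each of tin_left, tin_middle below 0.03 m/s and (horizontal distance between tin_middle_center and coaster_middle_top below 0.03 m and height (world z) of tin_middle_center below 0.047 m and angle between tin_middle_center's own z axis and vertical below 0.15 rad)))); the arm keeps its last pose, push and grip.
It fails at once if the honey jar, salt shaker, mug, teaspoon or timer is moved more than 3 cm (distance of any of honey_jar, salt_shaker, mug, teaspoon, timer from where it was at the start of the episode above 0.03 m).
It fails at once if a tin is tipped over (angle between any of tin_left_center, tin_middle_center, tin_right_center's own z axis and vertical above 0.8 rad).
It also fails if it takes over 72 s, if anything falls off the work surface, if the arm or the gripper's body presses on something with over 40 N, if the wrist force passes 120 N, or if a joint passes its speed limit or range.

## Working session

There is one attempt and no reset: what is moved stays moved. The work goes in short steps, Python scripts to look and compute and a tool call to move; the robot and the scene stay as the last step left them, time stands still between calls to the robot, and variables do not carry over. Pictures are saved under pics/ and viewed, at most 10 in all, crops included, and the job is handed in when it is done.

Besides the shell and the picture viewer there is one more tool, called after "Request:" as a command line: name --argument value ..., lists and objects as JSON in quotes. servo_tool: Moves the arm, as the interface text tells. Its arguments: {"type":"object","properties":{"moves":{"type":"string"},"grip_force":{"type":"number"}},"required":["moves"]}

```bash
mkdir -p pics && python3 - <<'E'
from rig import get_obs,cams
import cv2
o=get_obs()
for k in("time","position","tool_rot","ft_force","grip_width","grip_force"):print(k,o[k])
for n in("scene","side"):
    cv2.imwrite(f"pics/{n}0.png",cams.camera(n));m=cams.camera_model(n);print(n,m)
E
```

```text
time 0.0
position [0.20671269 0.58902995 0.22156468]
tool_rot [ 1.68067338e-01  9.85774909e-01 -1.03324345e-03 -3.63213416e-04]
ft_force [-0.53857295  0.34640485 -0.02361716]
grip_width 0.0873758164466035
grip_force 0.0
scene {'fx': 493.2622537634451, 'fy': 493.2622537634451, 'cx': 323.72800012168636, 'cy': 236.73615419358862, 'dist': array([0.02207975, 0.        , 0.        , 0.        , 0.        ]), 'R': array([[ 0.90590556, -0.42297848,  0.02059887],
       [-0.18204074, -0.43287793, -0.88288044],
       [ 0.38235622,  0.79605647, -0.46914584]]), 't': array([-0.4477416 ,  0.16416522,  0.83317079])}
side {'fx': 550.7401434556291, 'fy': 550.7401434556291, 'cx': 312.9437378189733, 'cy': 234.04715619118613, 'dist': array([-0.14445943,  0.        ,  0.        ,  0.        ,  0.        ]), 'R': array([[ 0.83643989, -0.54802134, -0.00639776],
       [-0.33852608, -0.50743846, -0.79240539],
       [ 0.43100859,  0.66496528, -0.60996128]]), 't': array([-0.40016351,  0.23455717,  1.04005173])}
```

View pics/scene0.png

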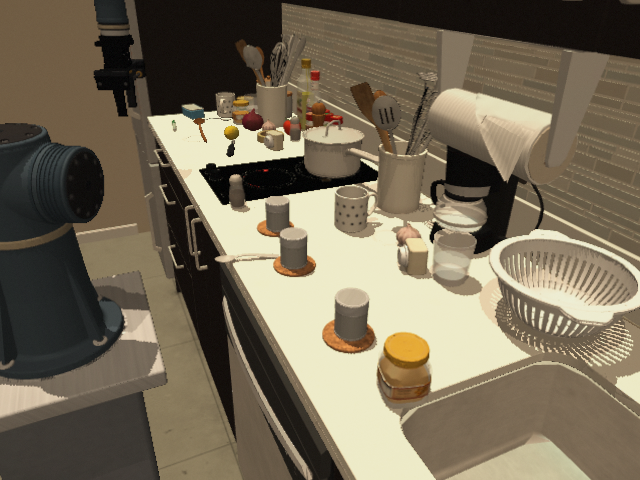

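View pics/side0.png

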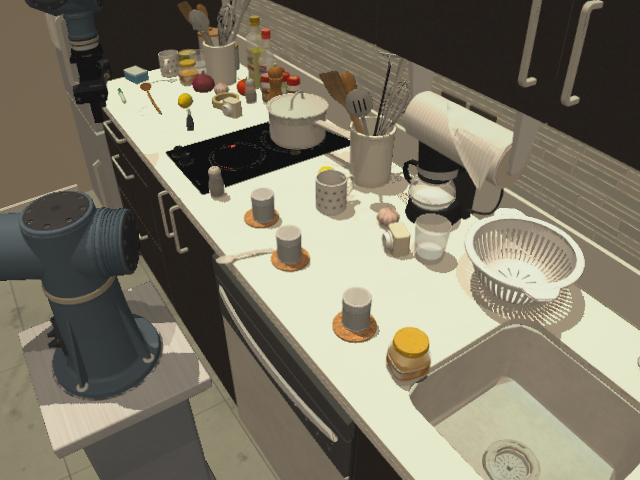

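Both views show the three tins on orange coasters: in scene the coasters are near (276,228), (294,264) and (349,334), in side near (262,216), (290,259) and (355,324). The salt shaker is left, the jar right, the mug and timer behind, and the teaspoon in front of the middle tin.

```bash
cat > h.py <<'E'
import cv2,numpy as np
from scipy.optimize import least_squares
def plane(m,px,z):
    K=np.array([[m["fx"],0,m["cx"]],[0,m["fy"],m["cy"]],[0,0,1]])
    n=cv2.undistortPoints(np.array(px,float).reshape(-1,1,2),K,np.array(m["dist"])).reshape(-1,2)
    d=np.c_[n,np.ones(len(n))]@m["R"]; c=-m["R"].T@m["t"]
    return c+d*((z-c[2])/d[:,2])[:,None]
def proj(m,X):
    K=np.array([[m["fx"],0,m["cx"]],[0,m["fy"],m["cy"]],[0,0,1]])
    return cv2.projectPoints(np.array(X,float).reshape(-1,3),cv2.Rodrigues(m["R"])[0],np.array(m["t"]),K,np.array(m["dist"]))[0].reshape(-1,2)
def coaster(m,im,uv,w=45):
    u,v=map(int,uv);hsv=cv2.cvtColor(im,cv2.COLOR_BGR2HSV)
    mk=cv2.inRange(hsv,(3,110,60),(22,255,255));z=np.zeros_like(mk);z[max(0,v-w):v+w,max(0,u-w):u+w]=255;mk&=z
    n,l,s,_=cv2.connectedComponentsWithStats(mk)
    i=1+np.argmax(s[1:,4]);ys,xs=np.where(l==i)
    h=cv2.convexHull(np.c_[xs,ys].astype(np.int32)).reshape(-1,2)
    P=plane(m,h,.004)[:,:2]
    r=least_squares(lambda c:np.hypot(*(P-c[:2]).T)-.045,P.mean(0),loss="soft_l1",f_scale=.002)
    return r.x,np.abs(r.fun).mean(),s[i,4]
E
python3 - <<'E'
from h import *;from rig import cams
C={"scene":([(276,228),(294,264),(349,334)],[(277,201),(293,234),(351,296)]),"side":([(262,216),(290,259),(355,324)],[(263,194),(289,232),(357,296)])}
for n,(cs,ts) in C.items():
    m=cams.camera_model(n);im=cv2.imread(f"pics/{n}0.png")
    for c,t in zip(cs,ts):
        print(n,*coaster(m,im,c,28),"lid",plane(m,[t],.076)[0].round(3))
S=[("spoon tip","scene",(222,260),.005),("shaker","scene",(237,206),0),("jar top","side",(410,342),.086),("mug","side",(331,208),0),("timer","side",(398,252),0)]
for k,n,p,z in S: print(k,plane(cams.camera_model(n),[p],z)[0].round(3))
E
```

```text
scene [0.47033469 0.22838716] 0.0027570443927788066 185 lid [0.474 0.218 0.076]
scene [0.44758883 0.04831699] 0.0009252146020291778 426 lid [0.446 0.049 0.076]
scene [ 0.44596382 -0.20087952] 0.0004761004084214743 823 lid [ 0.452 -0.193  0.076]
side [0.47163291 0.22874558] 0.0009226719219149459 260 lid [0.476 0.219 0.076]
side [0.44797057 0.05023759] 0.0008994249166314849 380 lid [0.45  0.052 0.076]
side [ 0.44616593 -0.19966043] 0.0007000680780509078 609 lid [ 0.453 -0.194  0.076]
spoon tip [0.313 0.123 0.005]
shaker [0.423 0.389 0.   ]
jar top [ 0.454 -0.347  0.086]
mug [0.643 0.166 0.   ]
timer [ 0.671 -0.068  0.   ]
```

Request:
servo_tool --moves "-0.03 -0.021 0 0 0.087; -0.065 -0.045 0 0 0.087; -0.1 -0.069 0 0 0.087; -0.14 -0.097 0 0 0.087; -0.18 -0.124 0 0 0.087; -0.22 -0.152 0 0 0.087; -0.26 -0.18 0 0 0.087; -0.3 -0.207 0 0 0.087; -0.34 -0.235 0 0 0.087; -0.373 -0.258 0 0 0.087" --grip_force 25

```text
time: 0.93
position: [0.4495, 0.2548, 0.2223]
tool_rot: [0.168, 0.986, -0.0, -0.0]
ft_force: [1.0, 0.2, 0.5]
grip_width: 0.0866
grip_force: 0.0
```

```bash
python3 - <<'E'
from h import *;from rig import cams,get_obs
o=get_obs();print(o["time"],o["position"],o["tool_rot"],o["ft_force"])
m=cams.camera_model("wrist");im=cams.camera("wrist");cv2.imwrite("pics/w1.png",im)
print(-m["R"].T@m["t"], m["fx"],m["dist"],proj(m,[[.474,.222,.076],[.471,.2285,.006]]))
E
```

```text
0.9333 [0.44952637 0.25475328 0.22234807] [ 1.68091210e-01  9.85771405e-01 -8.38449982e-05 -2.73532595e-04] [1.0211264  0.22069666 0.51701504]
[0.37450687 0.28171207 0.38477789] 359.70007176142786 [-0.05127294  0.          0.          0.          0.        ] [[295.73703268 258.71781204]
 [304.67349097 232.33196331]]
```

View pics/w1.png

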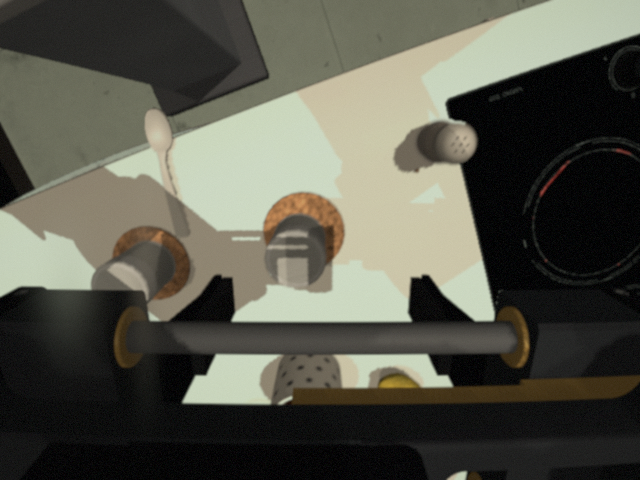

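The wrist view agrees with the estimate: lid centre near (296,257) and coaster near (304,232). Descending over the left tin.

Request:
servo_tool --moves "0 0 0 0 0.087; 0 0 0.02 0 0.087; 0 0 0.05 0 0.087; 0 0 0.08 0 0.087; 0 0 0.11 0 0.087; 0 0 0.135 0 0.087; 0 0 0.155 0 0.087; 0 0 0.175 0 0.087; 0 0 0.19 0 0.087; 0 0 0.19 0 0.087"

```text
time: 1.82
position: [0.4458, 0.257, 0.0298]
tool_rot: [0.167, 0.986, -0.001, -0.003]
ft_force: [0.1, -0.7, 0.6]
grip_width: 0.0869
grip_force: 0.0
```

```bash
python3 - <<'E'
from h import *;from rig import cams,get_obs
o=get_obs();print(o["position"],plane(cams.camera_model("wrist"),[[320,240]],0.0))
m=cams.camera_model("wrist");im=cams.camera("wrist");s=cams.camera("side")
cv2.imwrite("pics/w2.png",np.hstack([cv2.resize(im,(400,300)),cv2.resize(s[100:340,150:470],(400,300))]))
E
```

```text
[0.44583215 0.25697543 0.02975408] [[0.42666134 0.26342972 0.        ]]
```

View pics/w2.png

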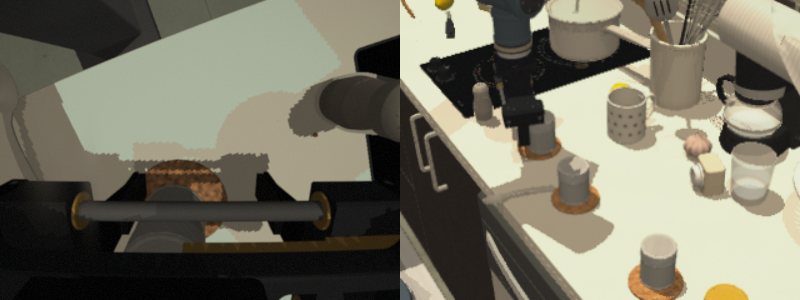

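The picture shows the gripper down behind the left tin, about 4 cm short in the sideways plane, because the command was rate-limited. I'll shift in tool y first, then tool x.

Request:
servo_tool --moves "0 -0.012 0 0 0.087; 0 -0.024 0 0 0.087; -0.008 -0.024 0 0 0.087; -0.018 -0.024 0 0 0.087; -0.028 -0.024 0 0 0.087; -0.038 -0.024 0 0 0.087; -0.038 -0.024 0 0 0.087; -0.038 -0.024 0 0 0.087"

```text
time: 2.58
position: [0.4783, 0.2211, 0.0327]
tool_rot: [0.169, 0.986, 0.0, 0.001]
ft_force: [-0.5, 0.2, -0.7]
grip_width: 0.0868
grip_force: 0.0
```

```bash
python3 - <<'E'
from h import *;from rig import cams,get_obs
o=get_obs();print(o["position"])
m=cams.camera_model("side");s=cams.camera("side")
print(proj(m,[[.474,.22,.076]]))
im=cams.camera("wrist")
cv2.imwrite("pics/w3.png",np.hstack([cv2.resize(im,(400,300)),cv2.resize(s[130:250,190:350],(400,300))]))
E
```

```text
[0.47829591 0.22112197 0.03265914]
[[261.94083855 194.07486951]]
```

View pics/w3.png

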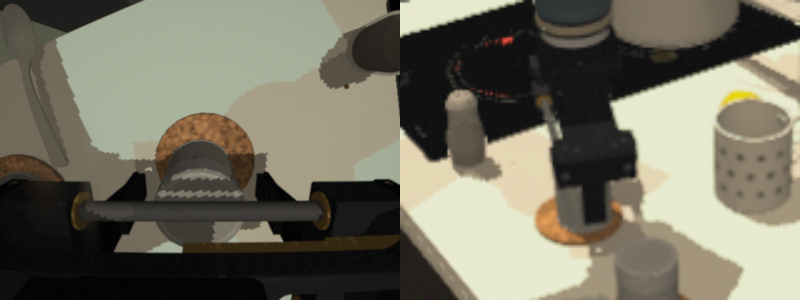

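Both views show the tin centred between the open fingers, so I'm closing.

Request:
servo_tool --moves "0 0 0 0 0.045; 0 0 0 0 0.045; 0 0 0 0 0.045; 0 0 0 0 0.045; 0 0 0 0 0.045; 0 0 0 0 0.045; 0 0 0 0 0.045; 0 0 0 0 0.045" --grip_force 25

```text
time: 3.35
position: [0.4767, 0.2214, 0.0326]
tool_rot: [0.168, 0.986, -0.0, -0.0]
ft_force: [-0.2, 0.7, -0.3]
grip_width: 0.0564
grip_force: 25.0
```

Request:
servo_tool --moves "0 0 -0.005 0 0.045; 0 0 -0.012 0 0.045; 0 0 -0.02 0 0.045; 0 0 -0.028 0 0.045; 0 0 -0.035 0 0.045; 0 0 -0.035 0 0.045; 0 0 -0.035 0 0.045; 0 0 -0.035 0 0.045; 0 0 -0.035 0 0.045; 0 0 -0.035 0 0.045"

```text
time: 4.18
position: [0.4765, 0.2213, 0.0672]
tool_rot: [0.168, 0.986, -0.0, -0.0]
ft_force: [0.3, -0.1, -1.4]
grip_width: 0.0562
grip_force: 25.0
```

```bash
cat > look.py <<'E'
import sys
from h import *;from rig import cams,get_obs
F=[];T=[]
for i in range(6):
    s=cams.camera("side");o=get_obs();F.append(o["ft_force"]);T.append(o["joint_torque"])
print(o["time"],np.round(o["position"],4),"F",np.mean(F,0).round(2),np.std(F,0).round(2),"w",o["grip_width"],"g",o["grip_force"],"T",np.mean(T,0).round(2))
if len(sys.argv)>1: cv2.imwrite("pics/"+sys.argv[1],cv2.resize(s[120:360,150:470],(640,480)))
E
python3 look.py l1.png
```

```text
4.4833 [0.4768 0.2214 0.0674] F [-0.07  0.45 -2.07] [0.35 0.36 0.33] w 0.05637701065147667 g 24.999876967049204 T [ 0.000e+00 -4.105e+01 -9.290e+00  1.000e-02  9.000e-02 -0.000e+00]
```

View pics/l1.png

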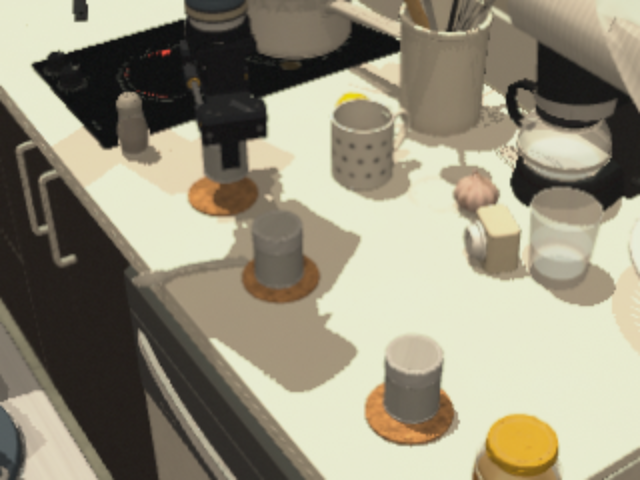

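The picture shows the left tin held clear over its coaster, the others untouched. The force reads about -2.1 N, roughly 0.2 kg, so this is a light one. Setting it back, 9 mm nearer the coaster centre.

Request:
servo_tool --moves "0.004 0.003 0 0 0.045; 0.0075 0.005 0 0 0.045; 0.0075 0.005 0.008 0 0.045; 0.0075 0.005 0.016 0 0.045; 0.0075 0.005 0.024 0 0.045; 0.0075 0.005 0.03 0 0.045; 0.0075 0.005 0.033 0 0.045; 0.0075 0.005 0.035 0 0.045; 0.0075 0.005 0.035 0 0.045; 0.0075 0.005 0.035 0 0.045"

```text
time: 5.32
position: [0.4711, 0.2284, 0.0325]
tool_rot: [0.168, 0.986, -0.0, -0.0]
ft_force: [-1.3, -1.1, 1.3]
grip_width: 0.0567
grip_force: 25.0
```

Request:
servo_tool --moves "0 0 0 0 0.087; 0 0 0 0 0.087; 0 0 0 0 0.087; 0 0 0 0 0.087; 0 0 0 0 0.087; 0 0 0 0 0.087; 0 0 -0.02 0 0.087; 0 0 -0.05 0 0.087; 0 0 -0.085 0 0.087; 0 0 -0.12 0 0.087"

```text
time: 6.15
position: [0.4707, 0.2284, 0.1533]
tool_rot: [0.168, 0.986, -0.0, -0.001]
ft_force: [1.8, -0.5, -0.2]
grip_width: 0.0872
grip_force: 0.0
```

```bash
python3 look.py
```

```text
6.45 [0.4704 0.2283 0.1516] F [ 0.61 -0.12  0.33] [1.01 0.33 1.59] w 0.0869309830186798 g 0.0 T [-2.000e-02 -3.665e+01 -1.242e+01  1.000e-02  2.500e-01 -0.000e+00]
```

Request:
servo_tool --moves "-0.005 -0.022 0 0 0.087; -0.01 -0.046 0 0 0.087; -0.016 -0.074 0 0 0.087; -0.022 -0.102 0 0 0.087; -0.028 -0.13 0 0 0.087; -0.033 -0.155 0 0 0.087; -0.0375 -0.1755 0 0 0.087; -0.0375 -0.1755 0 0 0.087; -0.0375 -0.1755 0 0 0.087; -0.0375 -0.1755 0 0 0.087"

```text
time: 7.28
position: [0.4481, 0.051, 0.1516]
tool_rot: [0.168, 0.986, 0.0, -0.001]
ft_force: [0.5, 0.9, 0.2]
grip_width: 0.087
grip_force: 0.0
```

```bash
python3 - <<'E'
from h import *;from rig import cams,get_obs
o=get_obs();print(o["position"])
m=cams.camera_model("wrist");im=cams.camera("wrist");s=cams.camera("side")
pw=proj(m,[[.448,.0505,.076]]);ps=proj(cams.camera_model("side"),[[.471,.2285,.076]])
a=np.linspace(0,6.283,60)
ring=lambda c,r,z:np.c_[c[0]+r*np.cos(a),c[1]+r*np.sin(a),0*a+z]
cv2.polylines(im,[proj(m,ring((.448,.0505),.028,.076)).astype(np.int32)],True,(0,0,255))
cv2.polylines(s,[proj(cams.camera_model("side"),ring((.471,.2285),.028,.076)).astype(np.int32)],True,(0,0,255))
cv2.imwrite("pics/m1.png",np.hstack([cv2.resize(im,(400,300)),cv2.resize(s[130:250,190:350],(400,300))]))
E
```

```text
[0.44807603 0.05100662 0.15164687]
```

View pics/m1.png

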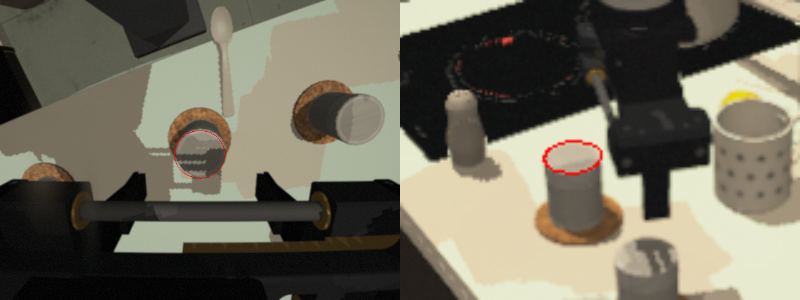

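The predicted rings sit right on the left tin (back on its coaster) and on the middle tin's lid. Descending, gripping and lifting the middle tin.

Request:
servo_tool --moves "0 0 0.02 0 0.087; 0 0 0.045 0 0.087; 0 0 0.07 0 0.087; 0 0 0.09 0 0.087; 0 0 0.105 0 0.087; 0 0 0.115 0 0.087; 0 0 0.119 0 0.087; 0 0 0.119 0 0.087; 0 0 0.119 0 0.045; 0 0 0.119 0 0.045"

```text
time: 8.22
position: [0.4492, 0.0509, 0.0341]
tool_rot: [0.168, 0.986, 0.0, 0.001]
ft_force: [0.0, -0.8, 0.2]
grip_width: 0.0798
grip_force: 0.0
```

Request:
servo_tool --moves "0 0 0 0 0.045; 0 0 0 0 0.045; 0 0 0 0 0.045; 0 0 0 0 0.045; 0 0 0 0 0.045; 0 0 0 0 0.045; 0 0 0 0 0.045; 0 0 0 0 0.045"

```text
time: 8.88
position: [0.449, 0.0506, 0.034]
tool_rot: [0.168, 0.986, 0.0, 0.0]
ft_force: [-0.1, 1.1, 6.1]
grip_width: 0.0563
grip_force: 25.0
```

Request:
servo_tool --moves "0 0 -0.005 0 0.045; 0 0 -0.012 0 0.045; 0 0 -0.02 0 0.045; 0 0 -0.028 0 0.045; 0 0 -0.035 0 0.045; 0 0 -0.035 0 0.045; 0 0 -0.035 0 0.045; 0 0 -0.035 0 0.045; 0 0 -0.035 0 0.045; 0 0 -0.035 0 0.045"

```text
time: 9.72
position: [0.4483, 0.0506, 0.0682]
tool_rot: [0.168, 0.986, -0.0, -0.0]
ft_force: [0.7, -0.3, -6.5]
grip_width: 0.0558
grip_force: 25.0
```

```bash
python3 look.py
```

```text
10.0167 [0.4486 0.0506 0.0684] F [ 0.06 -0.29 -6.07] [0.3  0.38 0.34] w 0.055960677478228596 g 24.999972147052176 T [ 0.000e+00 -3.759e+01 -6.930e+00 -1.000e-02  1.000e-01  0.000e+00]
```

The middle tin reads 6.1 N, about 0.62 kg, so it is the heavy one. Setting it back, then going to the right tin.

Request:
servo_tool --moves "0 0 0.006 0 0.045; 0 0 0.013 0 0.045; 0 0 0.02 0 0.045; 0 0 0.027 0 0.045; 0 0 0.031 0 0.045; 0 0 0.034 0 0.045; 0 0 0.035 0 0.045; 0 0 0.0355 0 0.045; 0 0 0.0355 0 0.045; 0 0 0.0355 0 0.045"

```text
time: 10.85
position: [0.4481, 0.0506, 0.0339]
tool_rot: [0.168, 0.986, -0.0, -0.0]
ft_force: [-1.5, 0.4, 6.4]
grip_width: 0.0563
grip_force: 25.0
```

Request:
servo_tool --moves "0 0 0 0 0.087; 0 0 0 0 0.087; 0 0 0 0 0.087; 0 0 0 0 0.087; 0 0 0 0 0.087; 0 0 0 0 0.087; 0 0 -0.02 0 0.087; 0 0 -0.05 0 0.087; 0 0 -0.085 0 0.087; 0 0 -0.12 0 0.087"

```text
time: 11.68
position: [0.4478, 0.0506, 0.1538]
tool_rot: [0.168, 0.986, -0.0, -0.001]
ft_force: [1.1, 0.2, -0.8]
grip_width: 0.0868
grip_force: 0.0
```

```bash
python3 look.py
```

```text
11.9833 [0.4476 0.0507 0.1521] F [0.19 0.21 0.3 ] [0.61 0.24 1.7 ] w 0.08682225057321771 g 0.0 T [-1.000e-02 -3.144e+01 -1.086e+01 -1.000e-02  2.500e-01  0.000e+00]
```

Request:
servo_tool --moves "-0.008 -0.022 0 0 0.087; -0.017 -0.046 0 0 0.087; -0.028 -0.075 0 0 0.087; -0.039 -0.105 0 0 0.087; -0.05 -0.135 0 0 0.087; -0.061 -0.164 0 0 0.087; -0.072 -0.193 0 0 0.087; -0.08 -0.214 0 0 0.087; -0.0855 -0.2285 0 0 0.087; -0.0855 -0.2285 0 0 0.087"

```text
time: 12.82
position: [0.4536, -0.1964, 0.1512]
tool_rot: [0.17, 0.985, -0.0, -0.001]
ft_force: [-0.3, 0.5, -0.6]
grip_width: 0.0871
grip_force: 0.0
```

Request:
servo_tool --moves "0 0 0 0 0.087; 0 0 0 0 0.087; 0 0 0 0 0.087"

```text
time: 13.07
position: [0.4528, -0.1916, 0.1522]
tool_rot: [0.168, 0.986, 0.001, -0.001]
ft_force: [-0.5, -0.4, 1.3]
grip_width: 0.0868
grip_force: 0.0
```

```bash
python3 - <<'E'
from h import *;from rig import cams,get_obs
o=get_obs();print(o["position"])
m=cams.camera_model("wrist");n=cams.camera_model("side");im=cams.camera("wrist");s=cams.camera("side")
a=np.linspace(0,6.283,60)
ring=lambda c,r,z:np.c_[c[0]+r*np.cos(a),c[1]+r*np.sin(a),0*a+z]
cv2.polylines(im,[proj(m,ring((.4525,-.1935),.028,.076)).astype(np.int32)],True,(0,0,255))
cv2.polylines(s,[proj(n,ring((.448,.0506),.028,.076)).astype(np.int32)],True,(0,0,255))
cv2.imwrite("pics/r1.png",np.hstack([cv2.resize(im,(400,300)),cv2.resize(s[170:350,190:430],(400,300))]))
E
```

```text
[ 0.4527584  -0.19163132  0.15222504]
```

View pics/r1.png

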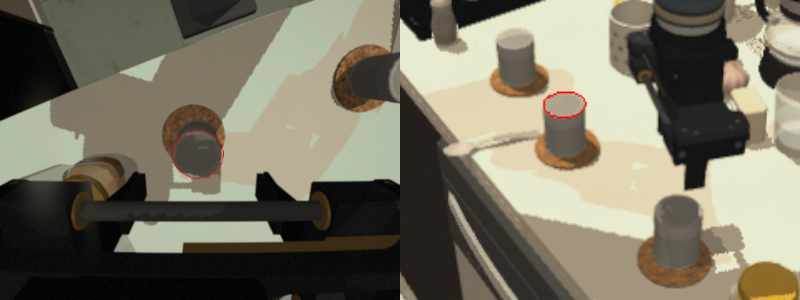

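The rings match the right tin's lid and the replaced middle tin, and the jar is clear of the fingers. Descending, gripping and lifting.

Request:
servo_tool --moves "0 0 0.02 0 0.087; 0 0 0.045 0 0.087; 0 0 0.07 0 0.087; 0 0 0.09 0 0.087; 0 0 0.105 0 0.087; 0 0 0.115 0 0.087; 0 0 0.119 0 0.087; 0 0 0.119 0 0.087; 0 0 0.119 0 0.045; 0 0 0.119 0 0.045"

```text
time: 14.0
position: [0.4542, -0.1936, 0.0349]
tool_rot: [0.168, 0.986, -0.0, 0.001]
ft_force: [-0.6, -0.1, -0.1]
grip_width: 0.0802
grip_force: 0.0
```

Request:
servo_tool --moves "0 0 0 0 0.045; 0 0 0 0 0.045; 0 0 0 0 0.045; 0 0 0 0 0.045; 0 0 0 0 0.045; 0 0 0 0 0.045; 0 0 0 0 0.045; 0 0 0 0 0.045"

```text
time: 14.67
position: [0.4539, -0.1938, 0.0345]
tool_rot: [0.168, 0.986, -0.0, 0.0]
ft_force: [-1.6, -1.0, 7.0]
grip_width: 0.0551
grip_force: 25.0
```

Request:
servo_tool --moves "0 0 -0.005 0 0.045; 0 0 -0.012 0 0.045; 0 0 -0.02 0 0.045; 0 0 -0.028 0 0.045; 0 0 -0.035 0 0.045; 0 0 -0.035 0 0.045; 0 0 -0.035 0 0.045; 0 0 -0.035 0 0.045; 0 0 -0.035 0 0.045; 0 0 -0.035 0 0.045"

```text
time: 15.5
position: [0.4533, -0.1932, 0.0687]
tool_rot: [0.168, 0.986, 0.0, -0.0]
ft_force: [-0.4, 0.1, -1.1]
grip_width: 0.0552
grip_force: 25.0
```

```bash
python3 look.py
```

```text
15.8 [ 0.4535 -0.1933  0.0689] F [-0.04  0.13 -1.85] [0.26 0.29 0.33] w 0.055077000224489435 g 24.998455621807807 T [ 0.000e+00 -3.884e+01 -8.200e+00 -3.000e-02  7.000e-02 -0.000e+00]
```

The right tin reads 1.85 N, so it is light and the middle tin is the heavy one. Setting the right tin back on the coaster's centre.

Request:
servo_tool --moves "0.0025 -0.005 0 0 0.045; 0.005 -0.009 0 0 0.045; 0.005 -0.009 0.008 0 0.045; 0.005 -0.009 0.016 0 0.045; 0.005 -0.009 0.024 0 0.045; 0.005 -0.009 0.03 0 0.045; 0.005 -0.009 0.033 0 0.045; 0.005 -0.009 0.035 0 0.045; 0.005 -0.009 0.035 0 0.045; 0.005 -0.009 0.035 0 0.045"

```text
time: 16.63
position: [0.4453, -0.1996, 0.0345]
tool_rot: [0.168, 0.986, 0.0, -0.001]
ft_force: [-1.2, 1.2, 5.6]
grip_width: 0.0555
grip_force: 25.0
```

Request:
servo_tool --moves "0 0 0 0 0.087; 0 0 0 0 0.087; 0 0 0 0 0.087; 0 0 0 0 0.087; 0 0 0 0 0.087; 0 0 0 0 0.087; 0 0 -0.02 0 0.087; 0 0 -0.05 0 0.087; 0 0 -0.085 0 0.087; 0 0 -0.12 0 0.087"

```text
time: 17.47
position: [0.4452, -0.1997, 0.1548]
tool_rot: [0.168, 0.986, 0.001, -0.001]
ft_force: [0.2, 0.9, -0.6]
grip_width: 0.0872
grip_force: 0.0
```

```bash
python3 look.py
```

```text
17.7667 [ 0.4451 -0.1996  0.1531] F [ 0.72 -0.37  0.22] [0.67 0.67 1.5 ] w 0.0870724997782546 g 0.0 T [-1.000e-02 -3.414e+01 -1.175e+01 -4.000e-02  2.300e-01  0.000e+00]
```

Request:
servo_tool --moves "0.008 0.022 0 0 0.087; 0.016 0.046 0 0 0.087; 0.026 0.076 0 0 0.087; 0.036 0.107 0 0 0.087; 0.047 0.139 0 0 0.087; 0.057 0.17 0 0 0.087; 0.067 0.199 0 0 0.087; 0.075 0.222 0 0 0.087; 0.08 0.237 0 0 0.087; 0.08 0.237 0 0 0.087"

```text
time: 18.6
position: [0.447, 0.0527, 0.1524]
tool_rot: [0.166, 0.986, 0.0, -0.002]
ft_force: [0.3, -0.3, 0.1]
grip_width: 0.0872
grip_force: 0.0
```

Request:
servo_tool --moves "0 0 0 0 0.087; 0 0 0 0 0.087; 0 0 0 0 0.087; 0 0 0 0 0.087"

```text
time: 18.93
position: [0.449, 0.049, 0.1537]
tool_rot: [0.169, 0.986, -0.0, -0.0]
ft_force: [0.1, -0.8, 0.6]
grip_width: 0.0868
grip_force: 0.0
```

```bash
python3 look.py r2.png
```

```text
19.2333 [0.449  0.0496 0.1541] F [0.1  0.05 0.41] [0.45 0.38 0.32] w 0.08679043694599942 g 0.0 T [-0.000e+00 -3.201e+01 -1.120e+01 -2.000e-02  8.000e-02 -0.000e+00]
```

View pics/r2.png

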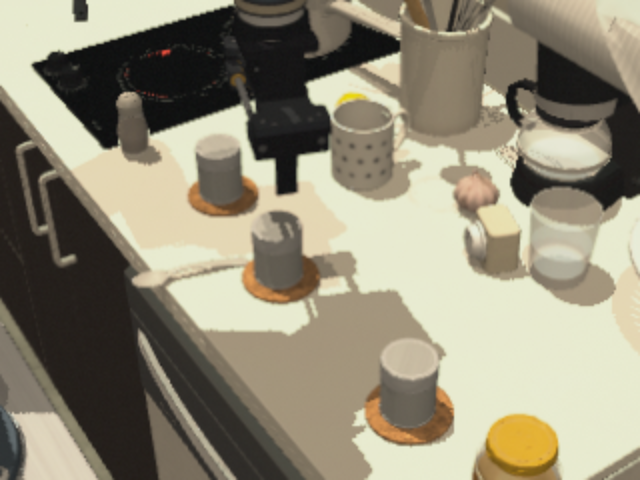

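All three tins stand upright on their coasters and the gripper is over the middle one. Now the final pick.

Request:
servo_tool --moves "0 0 0.02 0 0.087; 0 0 0.045 0 0.087; 0 0 0.07 0 0.087; 0 0 0.09 0 0.087; 0 0 0.105 0 0.087; 0 0 0.115 0 0.087; 0 0 0.12 0 0.087; 0 0 0.12 0 0.087; 0 0 0.12 0 0.045; 0 0 0.12 0 0.045" --grip_force 30

```text
time: 20.07
position: [0.4495, 0.0499, 0.0346]
tool_rot: [0.168, 0.986, 0.0, 0.001]
ft_force: [0.1, -0.4, 0.9]
grip_width: 0.0798
grip_force: 0.0
```

Request:
servo_tool --moves "0 0 0 0 0.045; 0 0 0 0 0.045; 0 0 0 0 0.045; 0 0 0 0 0.045; 0 0 0 0 0.045; 0 0 0 0 0.045; 0 0 0 0 0.045; 0 0 0 0 0.045"

```text
time: 20.73
position: [0.4492, 0.05, 0.0344]
tool_rot: [0.168, 0.986, 0.0, 0.0]
ft_force: [0.3, 1.4, 5.3]
grip_width: 0.0561
grip_force: 30.0
```

Request:
servo_tool --moves "0 0 -0.006 0 0.045; 0 0 -0.016 0 0.045; 0 0 -0.03 0 0.045; 0 0 -0.05 0 0.045; 0 0 -0.07 0 0.045; 0 0 -0.09 0 0.045; 0 0 -0.11 0 0.045; 0 0 -0.128 0 0.045; 0 0 -0.14 0 0.045; 0 0 -0.144 0 0.045"

```text
time: 21.57
position: [0.4489, 0.0499, 0.1792]
tool_rot: [0.168, 0.986, -0.0, 0.001]
ft_force: [-0.7, -0.3, -6.4]
grip_width: 0.0559
grip_force: 30.0
```

Request:
servo_tool --moves "0 0 0 0 0.045; 0 0 0 0 0.045; 0 0 0 0 0.045; 0 0 0 0 0.045; 0 0 0 0 0.045; 0 0 0 0 0.045; 0 0 0 0 0.045; 0 0 0 0 0.045; 0 0 0 0 0.045; 0 0 0 0 0.045"

```text
time: 22.4
position: [0.449, 0.0499, 0.178]
tool_rot: [0.168, 0.986, -0.0, 0.0]
ft_force: [-0.3, 0.2, -5.7]
grip_width: 0.0556
grip_force: 30.0
```

```bash
python3 look.py fin.png
```

```text
22.7 [0.449  0.0499 0.1781] F [-0.39 -0.18 -5.86] [0.69 0.37 0.42] w 0.056113837954745435 g 29.999829821608728 T [-0.000e+00 -3.384e+01 -1.383e+01 -1.000e-02  1.000e-01  0.000e+00]
```

View pics/fin.png

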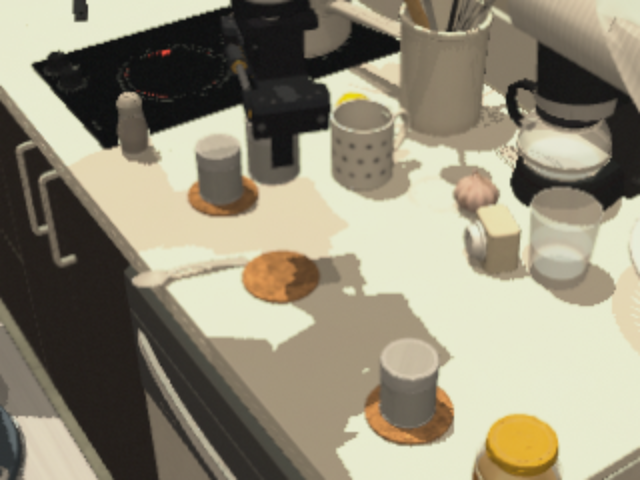

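The picture shows the middle tin held up, upright and still at about 15 cm, with the other two on their coasters and everything else undisturbed. Handing in.

```bash
python3 -c "from rig import job;print(job.hand_in())"
```

```text
the job is handed in; nothing more can be done
None
```

The middle tin is the heaviest at about 0.6 kg (the left and right read about 0.2 kg each); I handed the job in with it held upright and still, underside about 15 cm up, and the other two tins back on their coasters, but the hand-in returned no verdict.

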